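Find the pencil tin that rattles and hold it out

TASK

One of the three closed pencil tins on the cardboard board has a loose steel ball in it; the other two are packed tight. Pick the tins up and shake or rock them endways until you find the one that rattles, and make sure of it by running its ball to and fro from end to end at least twice; lay a silent tin flat again where it lay, and leave the glue bottle, the sanding block and the stick tower alone. Hold the rattling tin out, level and still, over the middle of the board's far edge, at least 10 cm above the board, and finish while still holding it there.

Things in the scene. Friction and masses are not known exactly. Their poses are not given: they have to be found in the camera images.
- tin_blue_center (a point): centre (half-way up) of the sealed blue pencil tin, 180 long (its x, roughly away from the robot) by 50 wide (y) by 38 high (z), about 0.22 kg. Inside, unseen: a tight bundle, or (one tin, drawn anew) a 30 mm, 110 g steel ball that stays put while level, but tipped over 0.2 rad or shaken endways rolls up to 72 either side of the middle and knocks: 0.15 N m change about a mid grip from end to end
- tin_red_center (a point): centre (half-way up) of the sealed red pencil tin, 180 long (its x, roughly away from the robot) by 50 wide (y) by 38 high (z), about 0.22 kg. Inside, unseen: a tight bundle, or (one tin, drawn anew) a 30 mm, 110 g steel ball that stays put while level, but tipped over 0.2 rad or shaken endways rolls up to 72 either side of the middle and knocks: 0.15 N m change about a mid grip from end to end
- tin_yellow_center (a point): centre (half-way up) of the sealed yellow pencil tin, 180 long (its x, roughly away from the robot) by 50 wide (y) by 38 high (z), about 0.22 kg. Inside, unseen: a tight bundle, or (one tin, drawn anew) a 30 mm, 110 g steel ball that stays put while level, but tipped over 0.2 rad or shaken endways rolls up to 72 either side of the middle and knocks: 0.15 N m change about a mid grip from end to end
- board: brown cardboard building board, a flat upturned carton fixed to the table: 320 deep (its own x, away from the robot) by 460 wide (y) by 40 high; origin at the centre of its underside on the table, x towards its far edge. The tins lie on its nearer half, parallel to its x, side by side about 125 apart in any colour order; thin balsa strips lie flat on it
- board_far_mid (a point): middle of the board's far long edge (the edge away from the robot), on its top surface 40 above the table: the tin is held out above this point
- glue: black glue bottle with a yellow band and red cap, 32 across, 85 high, standing on the board's far left corner; origin at the centre of its foot; leave alone
- sander: cork sanding block 50 x 30 x 26 high on the board's far right corner; origin at the centre of its underside; leave alone
- tower: tower of light wooden sticks, 100 x 100 at the foot, 240 high, standing on the table to the left of the board; origin at the centre of its foot; fragile, leave alone
There are look-alikes about, which are no part of the job. Of the things shaped like the part that bears tin_yellow_center, the yellow one is meant.

How it is judged:
By the outcome, as a careful person would: the job done as asked, in the order asked, and still so for the second after the job is handed in, while the arm keeps its last pose, push and grip.
It also fails if it takes over 72 s, if anything falls off the work surface, if the arm or the gripper's body presses on something with over 40 N, if the wrist force passes 120 N, or if a joint passes its speed limit or range.

ROBOT

A 6-joint arm with a two-finger parallel gripper is mounted at the origin on the work surface. World frame = base frame: x ahead of the robot, y to its left, z up, the work surface at z = 0. Lengths are in m, angles in degrees, forces in N, time in s.
With the tool pointing down it reaches from about 0.2 to 0.875 m from the base axis. Payload 3.4 kg.
Tool frame: the origin (TCP) lies at the very end of the fingers, on their centre line; the grasp point (between the pads) lies pinch_z behind it (pinch_z is the distance from the TCP to the grasp point, in m); z points along the fingers, y is the line along which they close (so a half turn about z gives the same grasp; the last joint's range is limited). The gripper opens to 94 mm and grips with 3 to 60 N. Pads are 16 mm wide; open, the fingers measure 119 mm over their backs; the gripper's body (75 mm by 177 mm) begins 78 mm behind the grasp point.
Start: joints at [59.358, 15.808, 86.224, -0, 77.962, -6.933], TCP at [0.231, 0.526, 0.205] pointing down, gripper open.
Joint ranges: [-165.64, 165.64], [-43.16, 119.46], [12.63, 154.43], [-67.54, 247.53], [6.08, 155.33], [-154.97, 154.97]. Speed limits (degrees/s): [147.25, 147.25, 180, 180, 180, 180].

INTERFACE

Orientations are given as [roll, pitch, yaw] about the fixed x, y, z axes, in that order (R = Rz(yaw) Ry(pitch) Rx(roll)).
In Python, from rig import * gives the robot as it stands.
- The arm moves only by the tool apply_moves, never from a script. Its arguments are lists of equal length, an entry for each row: "travel": the shift along the tool's x, y, z in mm, a list of three; "spin": the turn about the tool's z in degrees. A call has 1 to 12 rows; each row shifts and turns the commanded pose from where the row before left it, along the tool's axes as they then stand; what a row does not reach is not made up. A row lasts 1/12 s, in which the tool goes at most 41.7 mm and 7.16 degrees, less where a joint would pass 70% of its speed; a pose out of reach is approached as far as the arm can. A call with a gripper value outside its range is refused whole. "hand" is the finger opening in mm, from 0 to 94, set as the call begins (left out, the last holds). The fingers move at their own pace and stop on an object; the grip force is fixed at half the most. Time passes only in rows, so rows that do not move let the fingers close. It gives the time, the measured TCP pose, the force, the opening and the grip force at its end, in the units of the state.
- sense(): the state, without advancing time (a new reading comes with each control period).
- camera(name): name is "scene" or "side" or "wrist"; returns a dict with "image" (480x640x3 uint8, blue, green, red), "vfov" (degrees; the focal length in pixels is half the picture's height over the tangent of half this angle, whatever the lens; pixels are square), "cx", "cy" (the principal point, pixels), "dist_coeffs" ([k1, k2, p1, p2, k3] as OpenCV has them; the pictures are not rectified), "rvec" (rotation vector, rad) and "tvec" (3), from world to camera coordinates, as OpenCV has them. Camera axes: x right, y down, z forward; pixel columns grow to the right and rows downward; lengths in m; the calibration is good to about 2 mm. A picture is of the moment at which its call begins. There is no depth.
- sign_off(): hands the job in; it is judged then, once.
The state is a dict: "time": time; "joint_positions": joint angles; "qd": joint speeds; "joint_torque": joint torques, N m; "position": TCP position; "tcp_rot": TCP orientation; "contact_force": force on the tool from outside, world axes, zero at the start; "wrist_torque": the same for the moment, N m; "grip_width": finger opening in m; "grip_force": force on a finger pad.
Only numpy, scipy, OpenCV 4.12 (cv2) and the standard library are available. Lean on these libraries where they do the work, as an engineer would, in place of code of your own. Each camera call takes 0.05 s, during which the arm holds its last target. There are 200 camera calls.

## Working session

There is one attempt and no reset: what is moved stays moved. The work goes in short steps, Python scripts to look and compute and a tool call to move; the robot and the scene stay as the last step left them, time stands still between calls to the robot, and variables do not carry over. Pictures are saved under pics/ and viewed, at most 10 in all, crops included, and the job is handed in when it is done.

Besides the shell and the picture viewer there is one more tool, called as name(argument=value, ...) on one line, values as JSON. apply_moves: Moves the arm, as the interface text tells. Its arguments: {"type":"object","properties":{"travel":{"type":"array"},"spin":{"type":"array"},"hand":{"type":"number"}},"required":["travel","spin"]}

```bash
mkdir -p pics; ls; python3 - <<'E'
from rig import *
import cv2
s=sense();print(s)
for n in("scene","side"):
    c=camera(n);cv2.imwrite(f"pics/{n}0.png",c["image"]);print(n,{k:c[k] for k in c if k!="image"})
E
```

```text
pics
{'time': 0.0, 'joint_positions': array([ 5.93590042e+01,  1.58459059e+01,  8.62942887e+01, -6.77459195e-04,
        7.79620303e+01, -6.93287182e+00]), 'qd': array([ 0.00486477,  0.02832615,  0.04372433,  0.04087098, -0.0221211 ,
       -0.02508907]), 'joint_torque': array([ 7.94643602e-04, -4.04597533e+01, -2.37235898e+01,  7.02454965e-02,
        3.46702547e-02, -1.45139638e-04]), 'position': array([0.2309124 , 0.52597582, 0.20462831]), 'tcp_rot': array([-1.79898443e+02, -1.16817227e-02,  1.56292008e+02]), 'contact_force': array([0.0364832 , 0.11952811, 1.03410248]), 'wrist_torque': array([3.15038671e-05, 5.83532709e-03, 2.19870894e-03]), 'grip_force': 0.0, 'grip_width': 0.09400627805098294}
scene {'vfov': 52.487796409654614, 'cx': 317.04198721475984, 'cy': 239.92401581629377, 'dist_coeffs': array([0.03586031, 0.        , 0.        , 0.        , 0.        ]), 'rvec': array([ 1.09284344,  2.48077686, -0.91083229]), 'tvec': array([ 0.28030481, -0.25207903,  1.31206673])}
side {'vfov': 54.98233122368657, 'cx': 305.5758032771239, 'cy': 239.31533151876437, 'dist_coeffs': array([-0.11902049,  0.        ,  0.        ,  0.        ,  0.        ]), 'rvec': array([ 2.257446  , -0.92810874,  0.38130313]), 'tvec': array([-0.31511197,  0.34002249,  0.91207176])}
```

View pics/scene0.png

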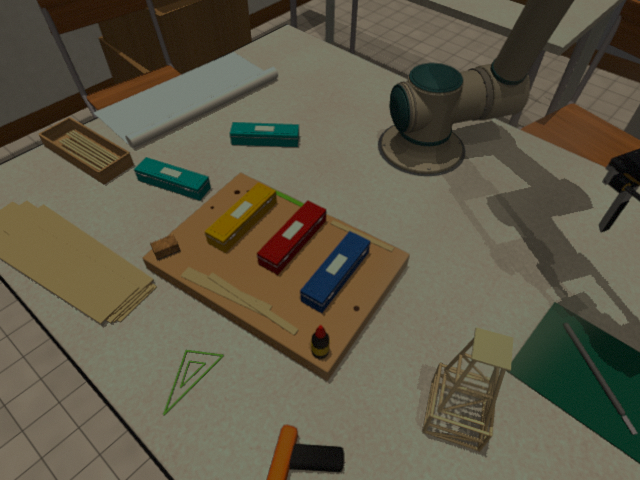

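View pics/side0.png

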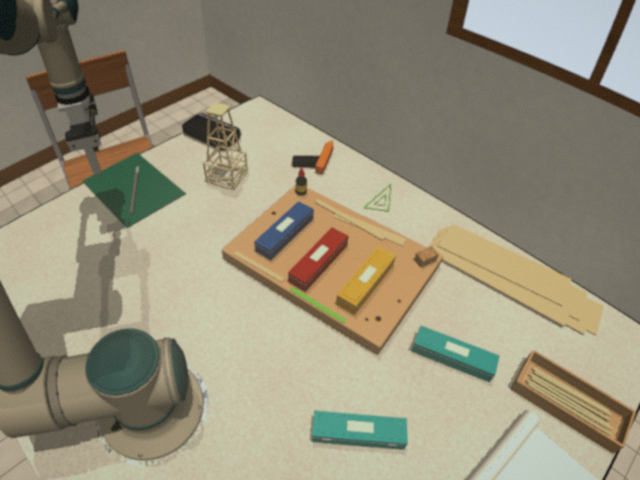

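The scene view shows, from the left, yellow (242,214), red (293,237) and blue (336,270) on the board; glue (320,342), sander (165,247), tower (470,390). The side view shows the same three at (367,278), (319,257) and (285,229). The two teal tins are look-alikes.

```bash
cat > h.py <<'E'
from rig import *
import rig, cv2, numpy as np
from scipy.spatial.transform import Rotation as Rn
def ray(c,px,z):
    f=240/np.tan(np.radians(c["vfov"]/2));K=np.array([[f,0,c["cx"]],[0,f,c["cy"]],[0,0,1]])
    u=cv2.undistortPoints(np.array(px,float).reshape(-1,1,2),K,c["dist_coeffs"]).reshape(-1,2)
    R=cv2.Rodrigues(c["rvec"])[0];o=-R.T@np.ravel(c["tvec"])
    d=np.c_[u,np.ones(len(u))]@R
    return (o+d*((z-o[2])/d[:,2])[:,None])[:,:2]
def mask(im,col):
    h=cv2.cvtColor(im,cv2.COLOR_BGR2HSV)
    r={'blue':[(105,120,40,125,255,255)],'red':[(0,190,60,6,255,255),(174,190,60,180,255,255)],'yellow':[(20,200,80,32,255,255)]}[col]
    m=sum(cv2.inRange(h,x[:3],x[3:]) for x in r)
    n,l,s,_=cv2.connectedComponentsWithStats(m)
    k=1+np.argmax(s[1:,4]);return np.uint8(l==k)*255
def label(c,col):
    """white label = hole in the colour blob"""
    m=mask(c["image"],col);cs,hi=cv2.findContours(m,cv2.RETR_CCOMP,cv2.CHAIN_APPROX_NONE)
    ho=[k for k,h in zip(cs,hi[0]) if h[3]>=0];k=max(ho,key=cv2.contourArea)
    out=max(cs,key=cv2.contourArea)
    M=cv2.moments(k);return (M["m10"]/M["m00"],M["m01"]/M["m00"]),out
E
python3 - <<'E'
from h import *
print([ (k,getattr(rig,k)) for k in dir(rig) if 'pinch' in k.lower()],[k for k in dir(rig) if k[0]!='_'])
for n,bc in(("scene",[(245,177),(408,257),(330,374),(147,258)]),("side",[])):
    c=camera(n)
    for col in('blue','red','yellow'):
        try:
            p,o=label(c,col);w=ray(c,[p],.078)[0]
            r=cv2.minAreaRect(np.float32(ray(c,o.reshape(-1,2),.06)*1000))
            print(n,col,np.round(p),w.round(4),np.round(r[0]),np.round(r[1]),round(r[2],1))
        except Exception as e:print(n,col,e)
    h=cv2.cvtColor(c["image"],cv2.COLOR_BGR2HSV)
    print('board hsv',h[300,280] if n=="scene" else h[300,400])
    if bc: print(ray(c,bc,.04).round(3))
E
```

```text
[('pinch_z', 0.0188)] ['MotionError', 'camera', 'pinch_z', 'sense', 'sign_off']
scene blue [336. 264.] [0.5033 0.1305] [494. 124.] [183.  51.] 8.7
scene red [292. 230.] [0.4969 0.0042] [487.  -6.] [182.  51.] 8.7
scene yellow [241. 209.] [ 0.5297 -0.1178] [ 521. -131.] [184.  52.] 8.5
board hsv [ 17 146 119]
[[ 0.429 -0.222]
 [ 0.366  0.21 ]
 [ 0.669  0.262]
 [ 0.733 -0.187]]
side blue attempt to get argmax of an empty sequence
side red max() iterable argument is empty
side yellow attempt to get argmax of an empty sequence
board hsv [ 15 126 152]
```

```bash
python3 - <<'E'
from h import *
c=camera("scene");print('tower',ray(c,[(430,430),(490,445),(503,410),(440,368)],0).round(3),'glue',ray(c,[(321,355)],.04),'sander',ray(c,[(165,252)],.04))
E
```

```text
tower [[0.616 0.44 ]
 [0.569 0.525]
 [0.502 0.513]
 [0.509 0.391]] glue [[0.65323237 0.22623607]] sander [[ 0.69846131 -0.17254599]]
```

apply_moves(travel=[[-34,-21,0],[-34,-21,0],[-34,-21,0],[-34,-21,0],[-34,-21,0],[-34,-21,0],[-34,-21,0],[-34,-21,0],[-34,-21,0],[-34,-21,0],[-34,-21,0],[-34,-21,0]], spin=[0,0,0,0,0,0,0,0,0,0,0,0])

```text
time: 1.25
position: [0.5042, 0.1299, 0.2056]
tcp_rot: [180.0, 0.0, 156.3]
contact_force: [1.8, 0.3, 0.3]
grip_width: 0.0935
grip_force: 0.0
```

apply_moves(travel=[[0,0,0],[0,0,0],[0,0,0],[0,0,0],[0,0,0],[0,0,0]], spin=[-6.5,-6.5,-6.5,-6.5,-6.3,0])

```text
time: 1.75
position: [0.5034, 0.1316, 0.2054]
tcp_rot: [180.0, -0.0, -171.3]
contact_force: [-0.9, 0.7, -0.3]
grip_width: 0.0941
grip_force: 0.0
```

```bash
python3 - <<'E'
from h import *
s=sense();print(s['position'],s['tcp_rot'],s['joint_positions'],s['wrist_torque'],s['contact_force'])
c=camera("wrist");cv2.imwrite("pics/w1.png",c["image"])
E
```

```text
[0.50339435 0.13155523 0.20535078] [ 1.79997390e+02 -1.43736366e-02 -1.71324755e+02] [ 6.97904650e+00  1.10958505e+01  9.26954434e+01  2.24843495e-03
  7.62231508e+01 -9.16967342e+01] [ 0.00462982  0.0283976  -0.03716362] [-0.85652851  0.73388627 -0.27580582]
```

View pics/w1.png

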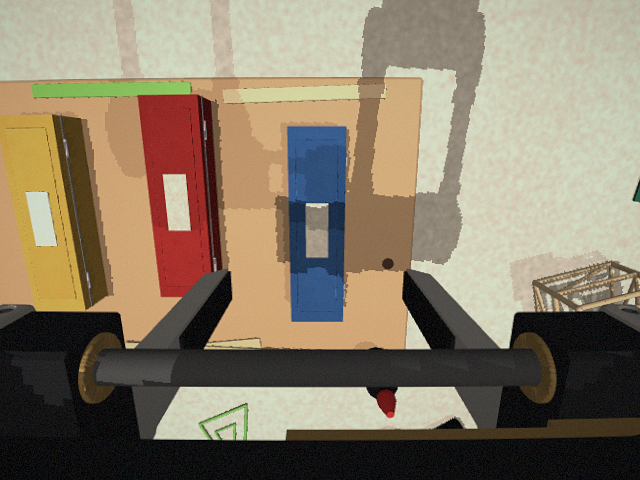

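Blue tin top spans (288,127) to (343,321), label (317,231). Red's label is at (176,202), yellow's at (41,219). The fingers straddle blue well.

```bash
python3 - <<'E'
from h import *
c=camera("wrist")
L=dict(blue=(317,231),red=(176,202),yellow=(41,219))
for k,p in L.items(): print(k,'label',ray(c,[p],.078)[0].round(4))
q=ray(c,[(288,127),(346,127),(343,321),(289,321)],.078);print(q.round(4),q.mean(0))
q=ray(c,[(139,97),(198,95),(212,297),(161,297)],.078);print(q.round(4),q.mean(0))
e=ray(c,[(0,80),(421,78),(405,348)],.04);print(e.round(4),np.degrees(np.arctan2(*(e[1]-e[0])[::1])))
E
```

```text
blue label [0.5019 0.1313]
red label [0.4943 0.0034]
yellow label [ 0.5279 -0.119 ]
[[0.4166 0.0939]
 [0.4094 0.1422]
 [0.5865 0.1694]
 [0.5942 0.1177]] [0.50169783 0.13080951]
[[ 0.4106 -0.0321]
 [ 0.4022  0.0167]
 [ 0.5804  0.042 ]
 [ 0.5878 -0.0064]] [0.49523697 0.00503784]
[[ 0.4104 -0.1833]
 [ 0.3534  0.206 ]
 [ 0.628   0.2492]] -8.33538719657827
```

apply_moves(travel=[[1,0,30],[0,0,40],[0,0,40],[0,0,30],[0,0,17],[0,0,0]], spin=[0,0,0,0,0,0])

```text
time: 2.35
position: [0.499, 0.1312, 0.0447]
tcp_rot: [180.0, -0.5, -171.5]
contact_force: [-0.4, 0.4, 0.4]
grip_width: 0.094
grip_force: 0.0
```

apply_moves(travel=[[0,0,0],[0,0,0],[0,0,0],[0,0,0],[0,0,0],[0,0,0],[0,0,0],[0,0,0]], spin=[0,0,0,0,0,0,0,0], hand=30)

```text
time: 3.02
position: [0.5027, 0.1315, 0.0489]
tcp_rot: [-180.0, 0.0, -171.4]
contact_force: [-1.4, -0.3, 3.2]
grip_width: 0.0501
grip_force: 30.0
```

apply_moves(travel=[[0,0,-15],[0,0,-25],[0,0,-25],[0,0,-25],[0,0,-20],[0,0,0],[0,0,0],[0,0,0]], spin=[0,0,0,0,0,0,0,0])

```text
time: 3.68
position: [0.5012, 0.1314, 0.1569]
tcp_rot: [180.0, -0.2, -171.4]
contact_force: [-0.1, -0.4, -2.7]
grip_width: 0.0495
grip_force: 30.0
```

```bash
cat > t.py <<'E'
from h import *
s=sense();R=Rn.from_euler('xyz',s['tcp_rot'],degrees=True)
print(s['time'],s['position'].round(4),s['tcp_rot'].round(2),'F',s['contact_force'].round(2),'Ttool',R.inv().apply(s['wrist_torque']).round(3),'w',s['grip_width'],s['grip_force'])
E
python3 t.py
```

```text
3.6833 [0.5012 0.1314 0.1569] [ 1.7999e+02 -1.6000e-01 -1.7141e+02] F [-0.12 -0.36 -2.73] Ttool [-0.065  0.007 -0.003] w 0.049466306483666914 29.99714434146881
```

apply_moves(travel=[[40,0,0],[40,0,0],[40,0,0],[0,0,0],[0,0,0],[0,0,0],[0,0,0],[0,0,0],[0,0,0],[0,0,0]], spin=[0,0,0,0,0,0,0,0,0,0])

```text
time: 4.52
position: [0.3845, 0.1137, 0.1582]
tcp_rot: [180.0, -0.0, -171.4]
contact_force: [0.0, 0.4, -2.2]
grip_width: 0.0499
grip_force: 30.0
```

```bash
python3 t.py
```

```text
4.5167 [0.3845 0.1137 0.1582] [ 1.7999e+02 -2.0000e-02 -1.7141e+02] F [ 0.04  0.36 -2.19] Ttool [-0.039 -0.035 -0.036] w 0.04987016206221136 29.997157528996468
```

apply_moves(travel=[[-40,0,0],[-40,0,0],[-40,0,0],[0,0,0],[0,0,0],[0,0,0],[0,0,0],[0,0,0],[0,0,0],[0,0,0]], spin=[0,0,0,0,0,0,0,0,0,0])

```text
time: 5.35
position: [0.5019, 0.1316, 0.1589]
tcp_rot: [180.0, 0.0, -171.4]
contact_force: [0.4, 0.4, -1.4]
grip_width: 0.0499
grip_force: 30.0
```

```bash
python3 t.py
```

```text
5.35 [0.5019 0.1316 0.1589] [ 1.800e+02  3.000e-02 -1.714e+02] F [ 0.42  0.38 -1.36] Ttool [-0.11  -0.016 -0.02 ] w 0.04985693870757681 29.997077509760857
```

apply_moves(travel=[[41,0,0],[41,0,0],[41,0,0],[41,0,0],[0,0,0],[0,0,0],[0,0,0],[0,0,0],[0,0,0],[0,0,0],[0,0,0],[0,0,0]], spin=[0,0,0,0,0,0,0,0,0,0,0,0])

```text
time: 6.35
position: [0.3407, 0.1071, 0.1583]
tcp_rot: [180.0, -0.0, -171.4]
contact_force: [-0.4, -0.8, -2.8]
grip_width: 0.0498
grip_force: 30.0
```

```bash
python3 t.py
```

```text
6.35 [0.3407 0.1071 0.1583] [ 1.7999e+02 -3.0000e-02 -1.7141e+02] F [-0.43 -0.82 -2.82] Ttool [-0.081 -0.037 -0.078] w 0.04982888503706104 29.997192844748497
```

apply_moves(travel=[[-41,0,0],[-41,0,0],[-41,0,0],[-41,0,0],[0,0,0],[0,0,0],[0,0,0],[0,0,0],[0,0,0],[0,0,0],[0,0,0],[0,0,0]], spin=[0,0,0,0,0,0,0,0,0,0,0,0])

```text
time: 7.35
position: [0.5021, 0.1315, 0.1589]
tcp_rot: [180.0, 0.0, -171.4]
contact_force: [-0.1, 0.2, -1.6]
grip_width: 0.0502
grip_force: 30.0
```

```bash
python3 t.py
```

```text
7.35 [0.5021 0.1315 0.1589] [ 1.8000e+02  4.0000e-02 -1.7141e+02] F [-0.08  0.15 -1.6 ] Ttool [0.004 0.02  0.056] w 0.0502023634044608 29.997091591358185
```

Blue shows no end-to-end moment change, so it is silent. I'll lay it back.

apply_moves(travel=[[0,0,20],[0,0,30],[0,0,30],[0,0,18],[0,0,8],[0,0,4],[0,0,0],[0,0,0]], spin=[0,0,0,0,0,0,0,0])

```text
time: 8.02
position: [0.5036, 0.1317, 0.0496]
tcp_rot: [-180.0, 0.2, -171.4]
contact_force: [-0.4, -0.1, -1.9]
grip_width: 0.0497
grip_force: 30.0
```

apply_moves(travel=[[0,0,0],[0,0,0],[0,0,0],[0,0,0],[0,0,0],[0,0,0],[0,0,0]], spin=[0,0,0,0,0,0,0], hand=92)

```text
time: 8.6
position: [0.5025, 0.1316, 0.0485]
tcp_rot: [180.0, 0.0, -171.4]
contact_force: [0.8, -1.3, -0.1]
grip_width: 0.091
grip_force: 0.0
```

apply_moves(travel=[[0,0,-20],[0,0,-40],[0,0,-40],[0,0,-10],[0,0,0]], spin=[0,0,0,0,0])

```text
time: 9.02
position: [0.5051, 0.1319, 0.1621]
tcp_rot: [-180.0, 0.5, -171.4]
contact_force: [0.2, -0.1, 0.1]
grip_width: 0.0923
grip_force: 0.0
```

```bash
python3 t.py; python3 - <<'E'
from h import *
s=sense();R=Rn.from_euler('xyz',s['tcp_rot'],degrees=True)
for t in((.4948,.0042),(.5279,-.119)):print(R.inv().apply(np.r_[np.array(t)-s['position'][:2],0])*1000)
c=camera("scene")
p,o=label(c,'blue');print(ray(c,[p],.078)[0],cv2.minAreaRect(np.float32(ray(c,o.reshape(-1,2),.06)*1000)))
E
```

```text
9.0167 [0.5051 0.1319 0.1621] [-179.99    0.47 -171.4 ] F [ 0.23 -0.13  0.15] Ttool [-0.035 -0.028 -0.039] w 0.09233762320215706 0.0
[  29.31656049 -124.7542201    -0.22006102]
[ 1.50043420e+01 -2.51517745e+02 -8.18513993e-02]
[0.53080612 0.11520754] ((535.5718994140625, 130.19009399414062), (104.4393310546875, 51.12676239013672), 10.029947280883789)
```

apply_moves(travel=[[6,-25,0],[7,-35,0],[7,-35,0],[6,-25,0],[0,-5,0],[0,0,0],[0,0,0]], spin=[0,0,0,0,0,0,0])

```text
time: 9.65
position: [0.4945, 0.0047, 0.157]
tcp_rot: [179.9, -0.2, -171.5]
contact_force: [0.1, -0.2, -0.0]
grip_width: 0.092
grip_force: 0.0
```

```bash
python3 t.py; python3 - <<'E'
from h import *
c=camera("wrist");cv2.imwrite("pics/w2.png",c["image"])
E
```

```text
9.65 [0.4945 0.0047 0.157 ] [ 1.7989e+02 -1.5000e-01 -1.7147e+02] F [ 0.1  -0.16 -0.05] Ttool [-0.044 -0.045  0.049] w 0.09198863967962394 0.0
```

View pics/w2.png

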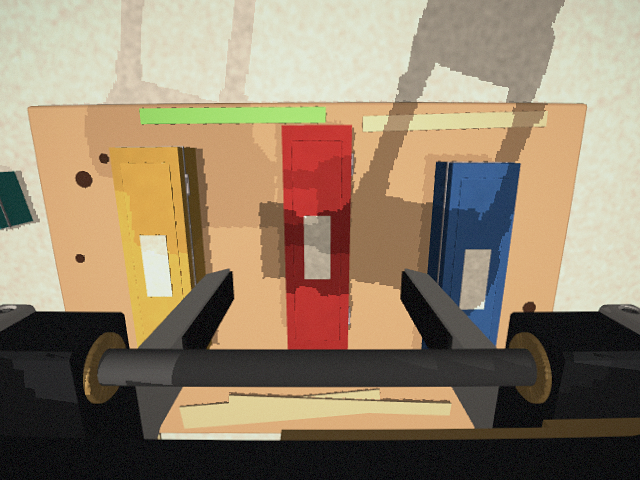

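Red is centred between the fingers (label 317,247), and blue lies flat again (label 476,279). The board's near corners are at (30,107) and (586,103).

```bash
python3 - <<'E'
from h import *
c=camera("wrist")
e=ray(c,[(30,107),(586,103)],.04);v=(e[1]-e[0]);L=np.linalg.norm(v);v/=L;n=np.array([v[1],-v[0]])
print(e,L,n,e.mean(0)+.32*n)
print('blue,red,yel',ray(c,[(476,279),(317,247),(157,265)],.078))
E
```

```text
[[ 0.42311554 -0.24321506]
 [ 0.35208271  0.20539652]] 0.45420040780098514 [0.98769523 0.15639094] [0.7036616  0.03113583]
blue,red,yel [[ 0.50206577  0.13396681]
 [ 0.49491489  0.00514726]
 [ 0.52825852 -0.11688118]]
```

apply_moves(travel=[[0,0,20],[0,0,35],[0,0,30],[0,0,20],[0,0,5],[0,0,0]], spin=[0,0,0,0,0,0])

```text
time: 10.25
position: [0.4942, 0.0054, 0.047]
tcp_rot: [179.9, -0.2, -171.3]
contact_force: [-0.1, -0.0, 0.5]
grip_width: 0.0924
grip_force: 0.0
```

apply_moves(travel=[[0,0,0],[0,0,0],[0,0,0],[0,0,0],[0,0,0],[0,0,0],[0,0,0],[0,0,0]], spin=[0,0,0,0,0,0,0,0], hand=30)

```text
time: 10.92
position: [0.4956, 0.0042, 0.0488]
tcp_rot: [180.0, 0.0, -171.4]
contact_force: [-1.4, 0.9, 3.4]
grip_width: 0.0498
grip_force: 30.0
```

apply_moves(travel=[[0,0,-15],[0,0,-25],[0,0,-25],[0,0,-25],[0,0,-20],[0,0,0],[0,0,0],[0,0,0]], spin=[0,0,0,0,0,0,0,0])

```text
time: 11.58
position: [0.4942, 0.0042, 0.1569]
tcp_rot: [180.0, -0.2, -171.4]
contact_force: [0.5, -0.4, -1.8]
grip_width: 0.0499
grip_force: 30.0
```

```bash
python3 t.py
```

```text
11.5833 [0.4942 0.0042 0.1569] [ 1.7996e+02 -1.5000e-01 -1.7141e+02] F [ 0.5  -0.41 -1.77] Ttool [0.006 0.033 0.005] w 0.04994898940948575 29.997460059821606
```

apply_moves(travel=[[41,0,0],[41,0,0],[41,0,0],[0,0,0],[0,0,0],[0,0,0],[0,0,0],[0,0,0],[0,0,0],[0,0,0],[0,0,0],[0,0,0]], spin=[0,0,0,0,0,0,0,0,0,0,0,0])

```text
time: 12.58
position: [0.3741, -0.0143, 0.1584]
tcp_rot: [180.0, -0.0, -171.4]
contact_force: [0.3, 0.1, -1.5]
grip_width: 0.05
grip_force: 30.0
```

```bash
python3 t.py
```

```text
12.5833 [ 0.3741 -0.0143  0.1584] [ 1.7999e+02 -1.0000e-02 -1.7140e+02] F [ 0.29  0.14 -1.5 ] Ttool [-0.034  0.072 -0.001] w 0.049956474036815676 29.99725218862295
```

apply_moves(travel=[[-41,0,0],[-41,0,0],[-41,0,0],[0,0,0],[0,0,0],[0,0,0],[0,0,0],[0,0,0],[0,0,0],[0,0,0],[0,0,0],[0,0,0]], spin=[0,0,0,0,0,0,0,0,0,0,0,0])

```text
time: 13.58
position: [0.4952, 0.004, 0.1587]
tcp_rot: [-180.0, 0.0, -171.4]
contact_force: [0.4, -0.1, -2.1]
grip_width: 0.0497
grip_force: 30.0
```

```bash
python3 t.py
```

```text
13.5833 [0.4952 0.004  0.1587] [-1.8000e+02  3.0000e-02 -1.7142e+02] F [ 0.39 -0.06 -2.13] Ttool [-0.029  0.05   0.026] w 0.04965514712831935 29.997361041605473
```

apply_moves(travel=[[41,0,0],[41,0,0],[41,0,0],[41,0,0],[0,0,0],[0,0,0],[0,0,0],[0,0,0],[0,0,0],[0,0,0],[0,0,0],[0,0,0]], spin=[0,0,0,0,0,0,0,0,0,0,0,0])

```text
time: 14.58
position: [0.3337, -0.0204, 0.1583]
tcp_rot: [180.0, -0.0, -171.4]
contact_force: [-0.0, -1.1, -2.1]
grip_width: 0.0497
grip_force: 30.0
```

```bash
python3 t.py
```

```text
14.5833 [ 0.3337 -0.0204  0.1583] [ 1.7998e+02 -2.0000e-02 -1.7139e+02] F [-0.03 -1.11 -2.11] Ttool [-0.122  0.026 -0.01 ] w 0.049658909165428165 29.997320920228958
```

apply_moves(travel=[[-41,0,0],[-41,0,0],[-41,0,0],[-41,0,0],[0,0,0],[0,0,0],[0,0,0],[0,0,0],[0,0,0],[0,0,0],[0,0,0],[0,0,0]], spin=[0,0,0,0,0,0,0,0,0,0,0,0])

```text
time: 15.58
position: [0.495, 0.004, 0.1588]
tcp_rot: [-180.0, 0.0, -171.4]
contact_force: [0.7, -0.2, -1.9]
grip_width: 0.0499
grip_force: 30.0
```

```bash
python3 t.py
```

```text
15.5833 [0.495  0.004  0.1588] [-1.7999e+02  3.0000e-02 -1.7143e+02] F [ 0.7  -0.16 -1.85] Ttool [-0.054 -0.017 -0.008] w 0.04987774337912521 29.998663142323494
```

Red is silent too. I'll lay it back and go to yellow.

apply_moves(travel=[[0,0,20],[0,0,30],[0,0,30],[0,0,18],[0,0,8],[0,0,4],[0,0,0],[0,0,0]], spin=[0,0,0,0,0,0,0,0])

```text
time: 16.25
position: [0.4965, 0.0039, 0.0495]
tcp_rot: [-180.0, 0.1, -171.4]
contact_force: [-0.1, 0.3, -2.4]
grip_width: 0.0497
grip_force: 30.0
```

apply_moves(travel=[[0,0,0],[0,0,0],[0,0,0],[0,0,0],[0,0,0],[0,0,0],[0,0,0]], spin=[0,0,0,0,0,0,0], hand=92)

```text
time: 16.83
position: [0.4955, 0.0041, 0.0485]
tcp_rot: [180.0, 0.0, -171.4]
contact_force: [0.1, 0.9, 0.0]
grip_width: 0.091
grip_force: 0.0
```

apply_moves(travel=[[0,0,-20],[0,0,-40],[0,0,-40],[0,0,-10],[0,0,0],[0,0,0],[0,0,0]], spin=[0,0,0,0,0,0,0])

```text
time: 17.42
position: [0.494, 0.0043, 0.1567]
tcp_rot: [179.9, -0.2, -171.4]
contact_force: [-0.6, 0.3, -0.7]
grip_width: 0.0919
grip_force: 0.0
```

```bash
python3 t.py; python3 - <<'E'
from h import *
s=sense();R=Rn.from_euler('xyz',s['tcp_rot'],degrees=True)
print(R.inv().apply(np.r_[np.array((.5280,-.1182))-s['position'][:2],0])*1000)
E
```

```text
17.4167 [0.494  0.0043 0.1567] [ 179.94   -0.18 -171.41] F [-0.61  0.31 -0.66] Ttool [-0.038 -0.027 -0.011] w 0.0918758678083538 0.0
[ -15.31058752 -126.16655794   -0.17982454]
```

apply_moves(travel=[[-3,-26,0],[-4,-35,0],[-4,-35,0],[-3,-25,0],[0,-5,0],[0,0,0],[0,0,0]], spin=[0,0,0,0,0,0,0])

```text
time: 18.0
position: [0.5267, -0.1175, 0.1567]
tcp_rot: [179.8, -0.2, -171.5]
contact_force: [-0.5, 0.6, -1.0]
grip_width: 0.0918
grip_force: 0.0
```

```bash
python3 t.py; python3 - <<'E'
from h import *
c=camera("wrist");cv2.imwrite("pics/w3.png",c["image"])
E
```

```text
18.0 [ 0.5267 -0.1175  0.1567] [ 179.83   -0.19 -171.46] F [-0.45  0.55 -0.98] Ttool [-0.038 -0.043 -0.013] w 0.09176750710216794 0.0
```

View pics/w3.png

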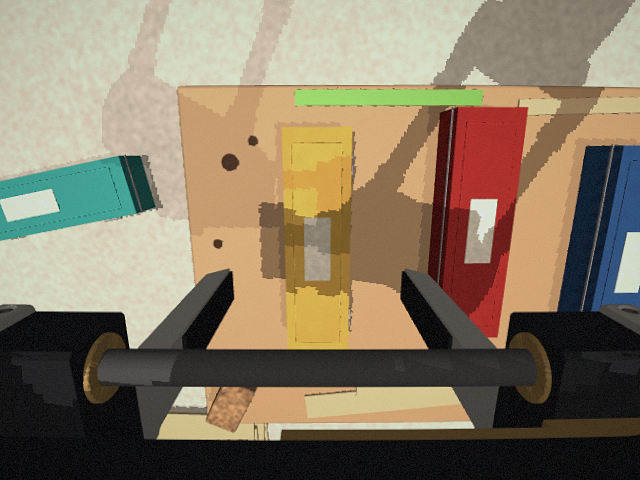

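Yellow is centred and aligned between the fingers (label 317,249), and red lies flat in its place (label 482,231).

apply_moves(travel=[[0,0,20],[0,0,35],[0,0,30],[0,0,20],[0,0,5],[0,0,0]], spin=[0,0,0,0,0,0])

```text
time: 18.55
position: [0.5265, -0.1166, 0.0471]
tcp_rot: [179.9, -0.2, -171.3]
contact_force: [-0.7, -0.5, 0.0]
grip_width: 0.0916
grip_force: 0.0
```

apply_moves(travel=[[0,0,0],[0,0,0],[0,0,0],[0,0,0],[0,0,0],[0,0,0],[0,0,0],[0,0,0]], spin=[0,0,0,0,0,0,0,0], hand=30)

```text
time: 19.22
position: [0.5282, -0.1182, 0.0488]
tcp_rot: [180.0, 0.0, -171.4]
contact_force: [-0.9, 1.2, 2.8]
grip_width: 0.0499
grip_force: 30.0
```

apply_moves(travel=[[0,0,-15],[0,0,-25],[0,0,-25],[0,0,-25],[0,0,-25],[0,0,-15],[0,0,0],[0,0,0],[0,0,0]], spin=[0,0,0,0,0,0,0,0,0])

```text
time: 19.97
position: [0.527, -0.1181, 0.1768]
tcp_rot: [179.9, -0.2, -171.4]
contact_force: [0.5, 0.4, -2.6]
grip_width: 0.0498
grip_force: 30.0
```

```bash
python3 t.py
```

```text
19.9667 [ 0.527  -0.1181  0.1768] [ 1.7992e+02 -1.5000e-01 -1.7141e+02] F [ 0.51  0.36 -2.6 ] Ttool [-0.124  0.008  0.001] w 0.04978020546364775 29.996982291340828
```

apply_moves(travel=[[41,0,0],[41,0,0],[41,0,0],[41,0,0],[0,0,0],[0,0,0],[0,0,0],[0,0,0],[0,0,0],[0,0,0],[0,0,0],[0,0,0]], spin=[0,0,0,0,0,0,0,0,0,0,0,0])

```text
time: 20.97
position: [0.3664, -0.1428, 0.1783]
tcp_rot: [180.0, -0.0, -171.4]
contact_force: [-0.1, -0.3, -1.6]
grip_width: 0.05
grip_force: 30.0
```

```bash
python3 t.py
```

```text
20.9667 [ 0.3664 -0.1428  0.1783] [ 1.7998e+02 -2.0000e-02 -1.7137e+02] F [-0.14 -0.29 -1.58] Ttool [-0.101 -0.018 -0.007] w 0.04999914414939638 29.996870532631874
```

apply_moves(travel=[[-41,0,0],[-41,0,0],[-41,0,0],[-41,0,0],[0,0,0],[0,0,0],[0,0,0],[0,0,0],[0,0,0],[0,0,0],[0,0,0],[0,0,0]], spin=[0,0,0,0,0,0,0,0,0,0,0,0])

```text
time: 21.97
position: [0.5277, -0.1186, 0.1789]
tcp_rot: [-180.0, 0.0, -171.4]
contact_force: [0.1, 0.2, -3.5]
grip_width: 0.0494
grip_force: 30.0
```

```bash
python3 t.py
```

```text
21.9667 [ 0.5277 -0.1186  0.1789] [-1.7999e+02  4.0000e-02 -1.7144e+02] F [ 0.12  0.15 -3.52] Ttool [-0.062 -0.015 -0.029] w 0.049379223654272865 29.99691992998123
```

No change yet on any tin. With rolling resistance of about 0.2 g, a stop that mirrors the start simply brings the ball back. I need a soft start, a hard reversal and a soft stop, with averaged torque readings.

```bash
cat > t.py <<'E'
from h import *
T=[];F=[]
for i in range(6):
    camera("wrist");s=sense();R=Rn.from_euler('xyz',s['tcp_rot'],degrees=True)
    T.append(R.inv().apply(s['wrist_torque']));F.append(s['contact_force'])
print(s['time'],s['position'].round(4),s['tcp_rot'].round(2),'F',np.mean(F,0).round(2),'Ttool',np.mean(T,0).round(3),'Ty',np.round(T,3)[:,1])
E
python3 t.py
```

```text
22.2667 [ 0.5281 -0.1184  0.1785] [ 180.      0.   -171.41] F [ 0.02 -0.46 -1.73] Ttool [-0.042 -0.     0.012] Ty [ 0.011 -0.038  0.048 -0.024 -0.023  0.024]
```

apply_moves(travel=[[-12,0,0],[-24,0,0],[-36,0,0],[-41,0,0],[41,0,0],[41,0,0],[41,0,0],[41,0,0],[30,0,0],[20,0,0],[10,0,0],[0,0,0]], spin=[0,0,0,0,0,0,0,0,0,0,0,0])

```text
time: 23.27
position: [0.4174, -0.1351, 0.1788]
tcp_rot: [-180.0, 0.0, -171.5]
contact_force: [0.5, 0.3, -2.7]
grip_width: 0.0498
grip_force: 30.0
```

```bash
python3 t.py
```

```text
23.5667 [ 0.4198 -0.135   0.1784] [ 1.8000e+02  4.0000e-02 -1.7137e+02] F [ 0.04 -0.06 -2.12] Ttool [-0.034 -0.038  0.014] Ty [-0.085 -0.006 -0.034 -0.034  0.001 -0.071]
```

apply_moves(travel=[[12,0,0],[24,0,0],[36,0,0],[41,0,0],[-41,0,0],[-41,0,0],[-41,0,0],[-41,0,0],[-30,0,0],[-20,0,0],[-10,0,0],[0,0,0]], spin=[0,0,0,0,0,0,0,0,0,0,0,0])

```text
time: 24.57
position: [0.5294, -0.1183, 0.1778]
tcp_rot: [180.0, -0.0, -171.3]
contact_force: [0.3, -0.9, -2.0]
grip_width: 0.0498
grip_force: 30.0
```

```bash
python3 t.py
```

```text
24.8667 [ 0.5267 -0.1186  0.1787] [ 1.8000e+02 -2.0000e-02 -1.7145e+02] F [-0.31 -0.04 -2.34] Ttool [-0.048  0.013  0.003] Ty [-0.01   0.055  0.024  0.024 -0.004 -0.011]
```

apply_moves(travel=[[-14,0,0],[-28,0,0],[-41,0,0],[-41,0,0],[41,0,0],[41,0,0],[41,0,0],[41,0,0],[41,0,0],[29,0,0],[18,0,0],[8,0,0]], spin=[0,0,0,0,0,0,0,0,0,0,0,0])

```text
time: 25.87
position: [0.3899, -0.1384, 0.1787]
tcp_rot: [180.0, -0.1, -171.5]
contact_force: [0.0, 0.3, -2.7]
grip_width: 0.0495
grip_force: 30.0
```

```bash
python3 t.py
```

```text
26.1667 [ 0.3951 -0.139   0.1786] [-1.7998e+02  7.0000e-02 -1.7139e+02] F [ 0.1  -0.23 -2.1 ] Ttool [-0.043  0.001 -0.014] Ty [ 0.034 -0.015 -0.022  0.017  0.02  -0.029]
```

apply_moves(travel=[[14,0,0],[28,0,0],[41,0,0],[41,0,0],[-41,0,0],[-41,0,0],[-41,0,0],[-41,0,0],[-41,0,0],[-29,0,0],[-18,0,0],[-8,0,0]], spin=[0,0,0,0,0,0,0,0,0,0,0,0])

```text
time: 27.17
position: [0.5307, -0.1181, 0.1775]
tcp_rot: [180.0, 0.0, -171.3]
contact_force: [-0.3, 1.2, -2.4]
grip_width: 0.0496
grip_force: 30.0
```

```bash
python3 t.py
```

```text
27.4667 [ 0.5264 -0.1185  0.1785] [ 1.7998e+02 -7.0000e-02 -1.7144e+02] F [-0.08  0.23 -2.22] Ttool [-0.061  0.003 -0.016] Ty [-0.083  0.057 -0.005 -0.007  0.03   0.029]
```

Yellow stays silent under a proper shake. I'll lay it back and retest red with the same shake.

apply_moves(travel=[[0,0,20],[0,0,35],[0,0,35],[0,0,26],[0,0,10],[0,0,4],[0,0,0],[0,0,0]], spin=[0,0,0,0,0,0,0,0])

```text
time: 28.13
position: [0.5285, -0.119, 0.0498]
tcp_rot: [-179.9, 0.1, -171.4]
contact_force: [0.6, -0.3, -1.8]
grip_width: 0.0498
grip_force: 30.0
```

apply_moves(travel=[[0,0,0],[0,0,0],[0,0,0],[0,0,0],[0,0,0],[0,0,0],[0,0,0]], spin=[0,0,0,0,0,0,0], hand=92)

```text
time: 28.72
position: [0.5282, -0.1184, 0.0485]
tcp_rot: [180.0, 0.0, -171.4]
contact_force: [0.4, 0.6, 0.1]
grip_width: 0.0913
grip_force: 0.0
```

apply_moves(travel=[[0,0,-20],[0,0,-40],[0,0,-40],[0,0,-10],[4,26,0],[4,35,0],[4,35,0],[2,25,0],[0,5,0],[0,0,0],[0,0,0]], spin=[0,0,0,0,0,0,0,0,0,0,0])

```text
time: 29.63
position: [0.4958, 0.0036, 0.1584]
tcp_rot: [-179.9, 0.0, -171.4]
contact_force: [0.2, -1.1, 0.5]
grip_width: 0.0917
grip_force: 0.0
```

apply_moves(travel=[[0,0,20],[0,0,35],[0,0,30],[0,0,20],[0,0,5],[0,0,0]], spin=[0,0,0,0,0,0])

```text
time: 30.13
position: [0.4948, 0.003, 0.047]
tcp_rot: [180.0, -0.2, -171.5]
contact_force: [-0.2, 0.6, 0.6]
grip_width: 0.0918
grip_force: 0.0
```

apply_moves(travel=[[0,0,0],[0,0,0],[0,0,0],[0,0,0],[0,0,0],[0,0,0],[0,0,0],[0,0,0]], spin=[0,0,0,0,0,0,0,0], hand=30)

```text
time: 30.8
position: [0.4956, 0.0041, 0.0488]
tcp_rot: [-180.0, 0.0, -171.4]
contact_force: [-0.5, -0.3, 2.5]
grip_width: 0.0496
grip_force: 30.0
```

apply_moves(travel=[[0,0,-15],[0,0,-25],[0,0,-30],[0,0,-30],[0,0,-20],[0,0,-10],[0,0,0]], spin=[0,0,0,0,0,0,0])

```text
time: 31.38
position: [0.4966, 0.004, 0.1802]
tcp_rot: [-179.9, 0.2, -171.4]
contact_force: [0.2, 0.1, -1.9]
grip_width: 0.0498
grip_force: 30.0
```

apply_moves(travel=[[-14,0,0],[-28,0,0],[-41,0,0],[-41,0,0],[41,0,0],[41,0,0],[41,0,0],[41,0,0],[41,0,0],[29,0,0],[18,0,0],[8,0,0]], spin=[0,0,0,0,0,0,0,0,0,0,0,0])

```text
time: 32.38
position: [0.3563, -0.0157, 0.1764]
tcp_rot: [179.9, -0.3, -171.4]
contact_force: [-0.7, -0.2, -2.2]
grip_width: 0.0499
grip_force: 30.0
```

```bash
python3 t.py
```

```text
32.6833 [ 0.3625 -0.0163  0.1783] [ 1.7999e+02  3.0000e-02 -1.7139e+02] F [ 0.13  0.18 -1.82] Ttool [-0.049  0.005 -0.022] Ty [ 0.068  0.01  -0.05  -0.034  0.014  0.022]
```

apply_moves(travel=[[14,0,0],[28,0,0],[41,0,0],[41,0,0],[-41,0,0],[-41,0,0],[-41,0,0],[-41,0,0],[-41,0,0],[-29,0,0],[-18,0,0],[-8,0,0]], spin=[0,0,0,0,0,0,0,0,0,0,0,0])

```text
time: 33.68
position: [0.4982, 0.0043, 0.1778]
tcp_rot: [180.0, 0.0, -171.3]
contact_force: [0.4, 0.7, -2.3]
grip_width: 0.0498
grip_force: 30.0
```

```bash
python3 t.py
```

```text
33.9833 [0.4937 0.004  0.1785] [ 1.7999e+02 -7.0000e-02 -1.7142e+02] F [ 0.03  0.19 -1.9 ] Ttool [-0.053 -0.021  0.012] Ty [-0.093 -0.001 -0.027 -0.008  0.003  0.002]
```

Red is silent as well, so blue should be the one. I'll lay red back and retest blue.

apply_moves(travel=[[0,0,20],[0,0,35],[0,0,35],[0,0,26],[0,0,10],[0,0,4],[0,0,0],[0,0,0]], spin=[0,0,0,0,0,0,0,0])

```text
time: 34.65
position: [0.4947, 0.0039, 0.0492]
tcp_rot: [-180.0, 0.0, -171.4]
contact_force: [0.2, -0.5, -2.0]
grip_width: 0.0497
grip_force: 30.0
```

apply_moves(travel=[[0,0,0],[0,0,0],[0,0,0],[0,0,0],[0,0,0],[0,0,0],[0,0,0]], spin=[0,0,0,0,0,0,0], hand=92)

```text
time: 35.23
position: [0.4955, 0.0041, 0.0485]
tcp_rot: [180.0, 0.0, -171.4]
contact_force: [-0.0, -0.3, 0.4]
grip_width: 0.0909
grip_force: 0.0
```

apply_moves(travel=[[0,0,-20],[0,0,-40],[0,0,-40],[0,0,-10],[-6,25,0],[-7,35,0],[-7,35,0],[-6,25,0],[0,5,0],[0,0,0],[0,0,0]], spin=[0,0,0,0,0,0,0,0,0,0,0])

```text
time: 36.15
position: [0.5021, 0.131, 0.158]
tcp_rot: [-179.9, -0.1, -171.3]
contact_force: [0.0, -0.8, -0.2]
grip_width: 0.0917
grip_force: 0.0
```

apply_moves(travel=[[0,0,20],[0,0,35],[0,0,30],[0,0,20],[0,0,5],[0,0,0]], spin=[0,0,0,0,0,0])

```text
time: 36.65
position: [0.5013, 0.1301, 0.0471]
tcp_rot: [-180.0, -0.2, -171.5]
contact_force: [0.2, 0.7, 0.1]
grip_width: 0.0919
grip_force: 0.0
```

apply_moves(travel=[[0,0,0],[0,0,0],[0,0,0],[0,0,0],[0,0,0],[0,0,0],[0,0,0],[0,0,0]], spin=[0,0,0,0,0,0,0,0], hand=30)

```text
time: 37.32
position: [0.5026, 0.1317, 0.0489]
tcp_rot: [180.0, 0.0, -171.4]
contact_force: [-0.0, 0.1, 1.6]
grip_width: 0.0503
grip_force: 30.0
```

apply_moves(travel=[[0,0,-15],[0,0,-25],[0,0,-30],[0,0,-30],[0,0,-20],[0,0,-10],[0,0,0]], spin=[0,0,0,0,0,0,0])

```text
time: 37.9
position: [0.5037, 0.1318, 0.1803]
tcp_rot: [-180.0, 0.2, -171.4]
contact_force: [0.1, -1.1, -3.2]
grip_width: 0.0501
grip_force: 30.0
```

apply_moves(travel=[[-14,0,0],[-28,0,0],[-41,0,0],[-41,0,0],[41,0,0],[41,0,0],[41,0,0],[41,0,0],[41,0,0],[29,0,0],[18,0,0],[8,0,0]], spin=[0,0,0,0,0,0,0,0,0,0,0,0])

```text
time: 38.9
position: [0.3632, 0.1108, 0.1764]
tcp_rot: [180.0, -0.3, -171.4]
contact_force: [0.5, -0.4, -1.4]
grip_width: 0.0501
grip_force: 30.0
```

```bash
python3 t.py
```

```text
39.2 [0.3696 0.1114 0.1783] [ 1.8000e+02  3.0000e-02 -1.7142e+02] F [-0.11  0.19 -1.93] Ttool [-0.057 -0.007 -0.004] Ty [ 0.118 -0.032 -0.076  0.011 -0.026 -0.035]
```

apply_moves(travel=[[14,0,0],[28,0,0],[41,0,0],[41,0,0],[-41,0,0],[-41,0,0],[-41,0,0],[-41,0,0],[-41,0,0],[-29,0,0],[-18,0,0],[-8,0,0]], spin=[0,0,0,0,0,0,0,0,0,0,0,0])

```text
time: 40.2
position: [0.5052, 0.1318, 0.1777]
tcp_rot: [180.0, 0.0, -171.4]
contact_force: [-0.1, 0.2, -2.7]
grip_width: 0.0495
grip_force: 30.0
```

```bash
python3 t.py
```

```text
40.5 [0.5006 0.1314 0.1785] [ 1.7999e+02 -8.0000e-02 -1.7140e+02] F [ 0.08  0.25 -1.95] Ttool [-0.043 -0.003 -0.008] Ty [-0.127  0.011  0.037  0.031  0.017  0.012]
```

None has responded at rest. I'll shake blue harder, sampling the moment mid-shake (the clock stands still between calls).

```bash
cat > q.py <<'E'
from h import *
s=sense();R=Rn.from_euler('xyz',s['tcp_rot'],degrees=True).inv()
print(round(s['time'],2),'x',s['position'][0].round(4),'pitch',s['tcp_rot'][1].round(2),'F',R.apply(s['contact_force']).round(2),'T',R.apply(s['wrist_torque']).round(3))
E
python3 q.py
```

```text
40.5 x 0.5006 pitch -0.08 F [ 0.13 -0.36  2.08] T [-0.012  0.012 -0.032]
```

apply_moves(travel=[[41,0,0],[41,0,0]], spin=[0,0])

```text
time: 40.67
position: [0.4206, 0.1191, 0.1781]
tcp_rot: [180.0, -0.0, -171.4]
contact_force: [-0.6, -0.2, -1.7]
grip_width: 0.0499
grip_force: 30.0
```

```bash
python3 q.py
```

```text
40.67 x 0.4206 pitch -0.02 F [ 0.6  -0.09  1.71] T [-0.051  0.104  0.015]
```

apply_moves(travel=[[41,0,0],[-41,0,0]], spin=[0,0])

```text
time: 40.83
position: [0.3824, 0.1152, 0.1704]
tcp_rot: [179.9, -2.5, -171.3]
contact_force: [-14.3, -0.5, -9.5]
grip_width: 0.0501
grip_force: 30.0
```

```bash
python3 q.py
```

```text
40.83 x 0.3824 pitch -2.49 F [13.82  1.65 10.12] T [-0.141  0.969 -0.045]
```

apply_moves(travel=[[-41,0,0]], spin=[0])

```text
time: 40.92
position: [0.4481, 0.1241, 0.1767]
tcp_rot: [180.0, -0.6, -171.4]
contact_force: [3.2, -0.1, -0.8]
grip_width: 0.0506
grip_force: 30.0
```

```bash
python3 q.py
```

```text
40.92 x 0.4481 pitch -0.62 F [-3.15 -0.59  0.77] T [-0.039 -0.223  0.021]
```

apply_moves(travel=[[-41,0,0]], spin=[0])

```text
time: 41.0
position: [0.4995, 0.1314, 0.1797]
tcp_rot: [-180.0, 0.1, -171.4]
contact_force: [0.4, -1.0, -1.4]
grip_width: 0.0495
grip_force: 30.0
```

```bash
python3 q.py
```

```text
41.0 x 0.4995 pitch 0.1 F [-0.26 -1.01  1.38] T [ 0.002 -0.045 -0.013]
```

apply_moves(travel=[[41,0,0]], spin=[0])

```text
time: 41.08
position: [0.4828, 0.1274, 0.1736]
tcp_rot: [-180.0, 0.7, -171.5]
contact_force: [3.1, 0.6, -2.5]
grip_width: 0.0497
grip_force: 30.0
```

```bash
python3 q.py
```

```text
41.08 x 0.4828 pitch 0.66 F [-3.14  0.09  2.54] T [-0.015 -0.287  0.028]
```

apply_moves(travel=[[41,0,0]], spin=[0])

```text
time: 41.17
position: [0.425, 0.1195, 0.1751]
tcp_rot: [180.0, -0.3, -171.4]
contact_force: [-2.2, -0.5, -0.9]
grip_width: 0.0499
grip_force: 30.0
```

```bash
python3 q.py
```

```text
41.17 x 0.425 pitch -0.32 F [ 2.25 -0.16  0.87] T [-0.08   0.142  0.011]
```

apply_moves(travel=[[0,0,0]], spin=[0])

```text
time: 41.25
position: [0.4103, 0.1182, 0.1751]
tcp_rot: [180.0, -1.0, -171.4]
contact_force: [-2.4, -0.2, -2.3]
grip_width: 0.0496
grip_force: 30.0
```

```bash
python3 q.py; python3 t.py
```

```text
41.25 x 0.4103 pitch -1.02 F [2.4  0.18 2.37] T [-0.018  0.059  0.012]
41.55 [0.4221 0.1194 0.1795] [-1.8000e+02  1.7000e-01 -1.7141e+02] F [ 0.47  0.09 -1.55] Ttool [-0.022 -0.015 -0.01 ] Ty [-0.063 -0.021  0.016  0.021 -0.008 -0.033]
```

apply_moves(travel=[[-8,0,0],[-16,0,0],[-24,0,0],[-32,0,0],[-41,0,0],[-41,0,0],[12,0,0],[0,0,0],[0,0,0],[0,0,0],[0,0,0]], spin=[0,0,0,0,0,0,0,0,0,0,0])

```text
time: 42.47
position: [0.5694, 0.1417, 0.1792]
tcp_rot: [180.0, 0.1, -171.4]
contact_force: [-0.1, -0.0, -1.3]
grip_width: 0.0497
grip_force: 30.0
```

```bash
python3 t.py
```

```text
42.7667 [0.5695 0.1417 0.179 ] [ 1.8000e+02  6.0000e-02 -1.7141e+02] F [ 0.44  0.03 -1.78] Ttool [-0.045  0.004 -0.006] Ty [-0.028  0.05   0.012  0.036 -0.013 -0.031]
```

apply_moves(travel=[[8,0,0],[16,0,0],[24,0,0],[32,0,0],[41,0,0],[41,0,0],[-12,0,0],[0,0,0],[0,0,0],[0,0,0],[0,0,0]], spin=[0,0,0,0,0,0,0,0,0,0,0])

```text
time: 43.68
position: [0.4225, 0.1194, 0.1788]
tcp_rot: [180.0, 0.1, -171.4]
contact_force: [0.7, -0.1, -1.5]
grip_width: 0.0498
grip_force: 30.0
```

```bash
python3 t.py
```

```text
43.9833 [0.4216 0.1193 0.1783] [ 1.7999e+02 -2.0000e-02 -1.7141e+02] F [-0.22  0.07 -2.15] Ttool [-0.041  0.009 -0.002] Ty [-0.043  0.046  0.014 -0.009 -0.002  0.049]
```

Blue is truly silent under this gentle-start, hard-stop test. That pattern leaves less room for bounce-back, so I'll lay blue back and run it on red.

apply_moves(travel=[[-20,0,0],[-35,0,20],[-19,0,33],[-7,0,37],[0,0,26],[0,0,10],[0,0,4],[0,0,0],[0,0,0]], spin=[0,0,0,0,0,0,0,0,0])

```text
time: 44.73
position: [0.5021, 0.1315, 0.0493]
tcp_rot: [180.0, 0.1, -171.4]
contact_force: [0.6, -0.1, -2.4]
grip_width: 0.05
grip_force: 30.0
```

apply_moves(travel=[[0,0,0],[0,0,0],[0,0,0],[0,0,0],[0,0,0],[0,0,0]], spin=[0,0,0,0,0,0], hand=92)

```text
time: 45.23
position: [0.5016, 0.1314, 0.0487]
tcp_rot: [180.0, 0.0, -171.4]
contact_force: [0.6, 0.6, -0.3]
grip_width: 0.0861
grip_force: 0.0
```

apply_moves(travel=[[0,0,-20],[0,0,-40],[0,0,-40],[0,0,-10],[6,-25,0],[7,-35,0],[7,-35,0],[6,-25,0],[0,-5,0],[0,0,0]], spin=[0,0,0,0,0,0,0,0,0,0])

```text
time: 46.07
position: [0.4944, 0.0027, 0.1582]
tcp_rot: [180.0, -0.0, -171.6]
contact_force: [-0.5, 0.0, 0.3]
grip_width: 0.0922
grip_force: 0.0
```

```bash
python3 q.py; python3 - <<'E'
from h import *
print(sense()['position'])
c=camera("wrist");cv2.imwrite("pics/w4.png",c["image"])
E
```

```text
46.07 x 0.4944 pitch -0.0 F [ 0.49  0.09 -0.28] T [-0.033  0.03   0.033]
[0.49441724 0.00272047 0.15820368]
```

View pics/w4.png

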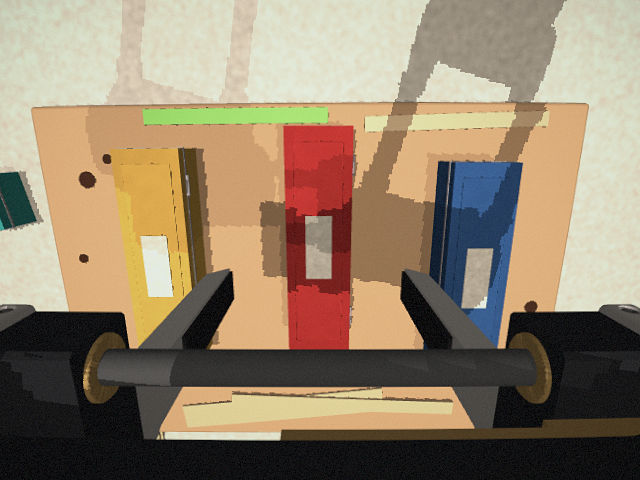

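All three tins are flat in place, with red centred (label 318,247) and blue back at (477,278).

apply_moves(travel=[[0,0,25],[0,0,38],[0,0,32],[0,0,15],[0,0,0]], spin=[0,0,0,0,0])

```text
time: 46.53
position: [0.4912, 0.006, 0.0449]
tcp_rot: [179.8, -0.4, -171.3]
contact_force: [0.1, 0.2, -0.8]
grip_width: 0.0922
grip_force: 0.0
```

apply_moves(travel=[[0,0,0],[0,0,0],[0,0,0],[0,0,0],[0,0,0],[0,0,0],[0,0,0]], spin=[0,0,0,0,0,0,0], hand=30)

```text
time: 47.12
position: [0.4947, 0.0039, 0.049]
tcp_rot: [-180.0, 0.1, -171.4]
contact_force: [-0.3, 0.4, 1.4]
grip_width: 0.0496
grip_force: 30.0
```

apply_moves(travel=[[0,0,-15],[0,0,-30],[0,0,-35],[0,0,-20],[0,0,-10],[8,0,0],[16,0,0],[24,0,0],[32,0,0],[41,0,0],[41,0,0],[-12,0,0]], spin=[0,0,0,0,0,0,0,0,0,0,0,0])

```text
time: 48.12
position: [0.3304, -0.0164, 0.1542]
tcp_rot: [179.7, -1.1, -171.5]
contact_force: [-1.3, 1.1, -2.6]
grip_width: 0.0496
grip_force: 30.0
```

apply_moves(travel=[[0,0,0],[0,0,0],[0,0,0]], spin=[0,0,0])

```text
time: 48.37
position: [0.3465, -0.0185, 0.158]
tcp_rot: [180.0, -0.0, -171.4]
contact_force: [0.1, -0.5, -1.2]
grip_width: 0.0504
grip_force: 30.0
```

```bash
python3 t.py
```

```text
48.6667 [ 0.3465 -0.0184  0.1583] [ 1.7998e+02 -2.0000e-02 -1.7139e+02] F [ 0.24 -0.01 -1.97] Ttool [-0.059 -0.01   0.   ] Ty [-0.03   0.002 -0.009  0.029 -0.049 -0.003]
```

apply_moves(travel=[[-8,0,0],[-16,0,0],[-24,0,0],[-32,0,0],[-41,0,0],[-41,0,0],[12,0,0],[0,0,0],[0,0,0],[0,0,0]], spin=[0,0,0,0,0,0,0,0,0,0])

```text
time: 49.5
position: [0.4938, 0.0041, 0.1584]
tcp_rot: [180.0, -0.0, -171.4]
contact_force: [0.3, -0.3, -2.0]
grip_width: 0.0498
grip_force: 30.0
```

```bash
python3 t.py
```

```text
49.8 [0.4942 0.0039 0.159 ] [-1.7999e+02  6.0000e-02 -1.7142e+02] F [-0.07  0.05 -1.94] Ttool [-0.027  0.036 -0.004] Ty [-0.01   0.049  0.047  0.057  0.046  0.029]
```

```bash
python3 t.py
```

```text
50.1 [0.4944 0.0039 0.1585] [ 1.8000e+02  1.0000e-02 -1.7141e+02] F [-0.07 -0.06 -1.98] Ttool [-0.029  0.044  0.01 ] Ty [0.061 0.031 0.046 0.036 0.036 0.054]
```

Red's moment has shifted and stayed there (+0.044). I'll push the same way again.

apply_moves(travel=[[-8,0,0],[-16,0,0],[-24,0,0],[-32,0,0],[-41,0,0],[-41,0,0],[20,0,0],[0,0,0],[0,0,0],[0,0,0]], spin=[0,0,0,0,0,0,0,0,0,0])

```text
time: 50.93
position: [0.635, 0.0253, 0.1587]
tcp_rot: [180.0, 0.0, -171.4]
contact_force: [-0.5, 0.5, -1.8]
grip_width: 0.0495
grip_force: 30.0
```

```bash
python3 t.py
```

```text
51.2333 [0.6347 0.0251 0.1595] [-1.7999e+02  9.0000e-02 -1.7142e+02] F [ 0.14 -0.05 -1.81] Ttool [-0.055  0.038 -0.004] Ty [0.017 0.045 0.049 0.001 0.064 0.051]
```

apply_moves(travel=[[8,0,0],[16,0,0],[24,0,0],[32,0,0],[41,0,0],[41,0,0],[-20,0,0],[0,0,0],[0,0,0],[0,0,0]], spin=[0,0,0,0,0,0,0,0,0,0])

```text
time: 52.07
position: [0.4957, 0.0037, 0.1595]
tcp_rot: [-180.0, 0.2, -171.4]
contact_force: [0.5, 0.5, -1.9]
grip_width: 0.0502
grip_force: 30.0
```

```bash
python3 t.py
```

```text
52.3667 [0.495  0.0039 0.1585] [ 1.800e+02  1.000e-02 -1.714e+02] F [-0.16  0.13 -1.88] Ttool [-0.051 -0.043 -0.006] Ty [-0.008 -0.018 -0.042 -0.065 -0.057 -0.068]
```

Red's moment swings (+0.04 to −0.05), so it is the rattler. Now I'll run the ball fully end to end: a main stroke plus a gentle follow-up push each way.

apply_moves(travel=[[10,0,0],[20,0,0],[30,0,0],[0,0,0],[0,0,0]], spin=[0,0,0,0,0])

```text
time: 52.78
position: [0.4332, -0.005, 0.1585]
tcp_rot: [180.0, -0.0, -171.4]
contact_force: [0.6, -0.8, -2.5]
grip_width: 0.0501
grip_force: 30.0
```

```bash
python3 t.py
```

```text
53.0833 [ 0.4359 -0.005   0.1585] [-1.800e+02  2.000e-02 -1.714e+02] F [-0.03  0.14 -2.16] Ttool [-0.042 -0.062  0.038] Ty [-0.058 -0.052 -0.081 -0.064 -0.047 -0.07 ]
```

apply_moves(travel=[[-8,0,0],[-16,0,0],[-24,0,0],[-32,0,0],[-41,0,0],[-41,0,0],[12,0,0],[0,0,0],[-10,0,0],[-20,0,0],[-30,0,0],[0,0,0]], spin=[0,0,0,0,0,0,0,0,0,0,0,0])

```text
time: 54.08
position: [0.6485, 0.0269, 0.1589]
tcp_rot: [-180.0, 0.4, -171.4]
contact_force: [0.8, -0.3, -1.3]
grip_width: 0.0501
grip_force: 30.0
```

```bash
python3 t.py
```

```text
54.3833 [0.6417 0.0263 0.1588] [ 1.7999e+02 -2.0000e-02 -1.7142e+02] F [-0.34  0.22 -2.01] Ttool [-0.048  0.03  -0.012] Ty [ 0.015  0.08   0.046  0.019  0.036 -0.016]
```

apply_moves(travel=[[8,0,0],[16,0,0],[24,0,0],[32,0,0],[41,0,0],[41,0,0],[-12,0,0],[0,0,0],[10,0,0],[20,0,0],[30,0,0],[0,0,0]], spin=[0,0,0,0,0,0,0,0,0,0,0,0])

```text
time: 55.38
position: [0.4295, -0.005, 0.1583]
tcp_rot: [180.0, -0.3, -171.4]
contact_force: [-0.8, 0.5, -2.7]
grip_width: 0.05
grip_force: 30.0
```

```bash
python3 t.py
```

```text
55.6833 [ 0.4365 -0.0051  0.1588] [-1.7998e+02  8.0000e-02 -1.7139e+02] F [ 0.39 -0.25 -2.46] Ttool [-0.036 -0.048 -0.002] Ty [-0.082 -0.022 -0.019 -0.027 -0.079 -0.059]
```

Confirmed both ways. Next come a few full-speed reversals to carry the ball end to end for certain, then the carry to the far edge.

apply_moves(travel=[[-20,0,0],[-41,0,0],[-41,0,0],[-41,0,0],[41,0,0],[41,0,0],[41,0,0],[41,0,0],[-41,0,0],[-41,0,0],[-41,0,0],[-41,0,0]], spin=[0,0,0,0,0,0,0,0,0,0,0,0])

```text
time: 56.68
position: [0.5784, 0.0167, 0.1588]
tcp_rot: [-180.0, 0.1, -171.4]
contact_force: [-0.4, -0.6, -1.3]
grip_width: 0.0496
grip_force: 30.0
```

apply_moves(travel=[[41,0,0],[41,0,0],[41,0,0],[41,0,0],[-41,0,0],[-41,0,0],[-41,0,0],[-41,0,0],[-30,0,0],[-20,0,0],[-10,0,0],[0,0,0]], spin=[0,0,0,0,0,0,0,0,0,0,0,0])

```text
time: 57.68
position: [0.6382, 0.0256, 0.1573]
tcp_rot: [180.0, 0.0, -171.4]
contact_force: [0.7, 0.3, -2.5]
grip_width: 0.05
grip_force: 30.0
```

```bash
python3 t.py
```

```text
57.9833 [0.6346 0.0251 0.1589] [ 1.8000e+02 -2.0000e-02 -1.7142e+02] F [ 0.05  0.06 -2.04] Ttool [-0.055  0.027 -0.009] Ty [0.017 0.027 0.036 0.041 0.004 0.041]
```

apply_moves(travel=[[-5,0,-4],[-9,0,-7],[-11,-1,-8],[-12,-1,-8],[-12,-1,-7],[-10,0,-6],[-7,0,-4],[-3,0,-2],[0,0,0],[0,0,0],[0,0,0]], spin=[0,0,0,0,0,0,0,0,0,0,0])

```text
time: 58.9
position: [0.7037, 0.0326, 0.2043]
tcp_rot: [180.0, -0.1, -171.4]
contact_force: [-0.3, 0.1, -2.3]
grip_width: 0.05
grip_force: 30.0
```

```bash
python3 q.py; python3 - <<'E'
from h import *
print(sense()['position'])
c=camera("side");cv2.imwrite("pics/s5.png",c["image"])
c=camera("scene");cv2.imwrite("pics/c5.png",c["image"])
E
```

```text
58.9 x 0.7037 pitch -0.06 F [0.23 0.19 2.29] T [-0.083  0.002  0.027]
[0.70370826 0.03261373 0.2042625 ]
```

View pics/s5.png

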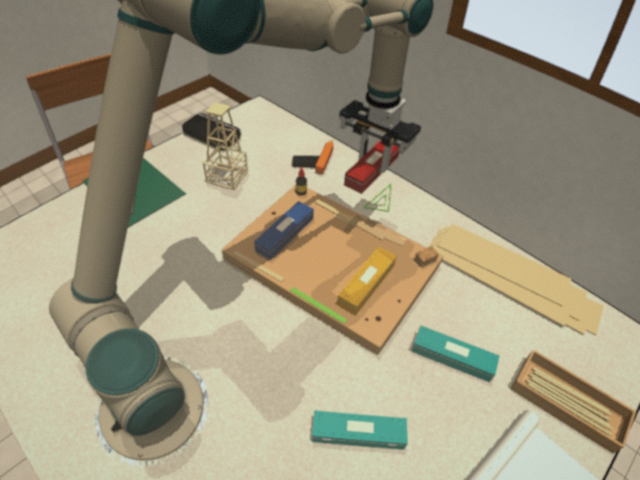

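View pics/c5.png

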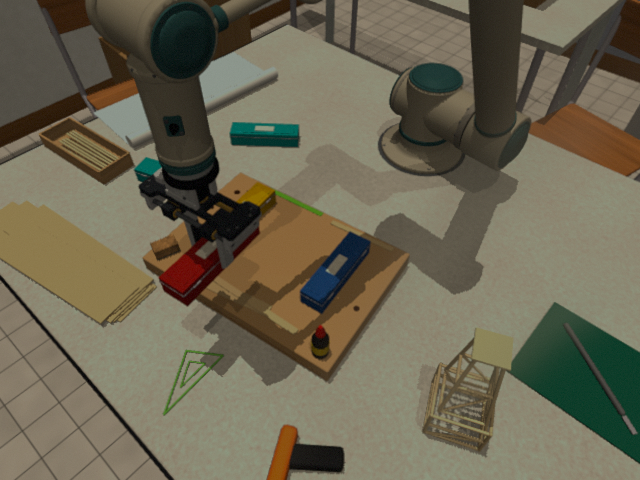

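The red tin is held level over the far edge (side view 373,165). Blue (285,229) and yellow (367,278) are back in their places, and the glue, sander and tower are untouched.

apply_moves(travel=[[0,0,0],[0,0,0],[0,0,0],[0,0,0]], spin=[0,0,0,0])

```text
time: 59.33
position: [0.7044, 0.0326, 0.2045]
tcp_rot: [180.0, -0.0, -171.4]
contact_force: [-0.2, 0.0, -2.1]
grip_width: 0.0497
grip_force: 30.0
```

```bash
python3 -c "
from rig import *
print(sign_off())"
```

```text
the job is handed in; nothing more can be done
None
```

The red tin is the rattler: I ran its ball to and fro (about 0.09–0.1 N m change at rest, against 0.15 in full), then held it level and still about 15 cm over the middle of the board's far edge, and handed in at 59.3 s; blue and yellow are laid back flat, though yellow never got the shake that exposed red.

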